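# Put three press plungers back into their own moulds

### The job

Each of the three bronze press plungers has been left in the wrong iron mould; change them round so that the round one stands in the round mould, the square one in the square mould and the oblong one in the oblong mould, each upright on the floor of its cavity with its sides in line with the cavity's. The wooden board is clear if you need to stand one aside. Lower the plungers in without letting any of them fall or tip over, and leave the two glass dishes and the jacks where they lie.

Things in the scene. Friction and masses are not known exactly. Their poses are not given: they have to be found in the camera images.
- round_plunger (a point): Loose press plunger with a ROUND bronze head, 56 mm in diameter and 30 mm high. 100 mm tall in all, about 0.5 kg. It is grasped by its upright steel shank, 24 mm in diameter, from 14 mm below to 50 mm above this point (narrower neck, 16 mm, at 37 to 43 mm above). This point is on its axis, half-way up, 50 mm above the underside; z up.
- square_plunger (a point): Loose press plunger with a SQUARE bronze head, 52 x 52 mm and 30 mm high, sides along x and y. 100 mm tall in all, about 0.5 kg. It is grasped by its upright steel shank, 24 mm in diameter, from 14 mm below to 50 mm above this point (narrower neck, 16 mm, at 37 to 43 mm above). This point is on its axis, half-way up, 50 mm above the underside; z up.
- oblong_plunger (a point): Loose press plunger with an OBLONG (rectangular) bronze head, 68 mm along x, 38 mm along y, 30 mm high. 100 mm tall in all, about 0.5 kg. It is grasped by its upright steel shank, 24 mm in diameter, from 14 mm below to 50 mm above this point (narrower neck, 16 mm, at 37 to 43 mm above). This point is on its axis, half-way up, 50 mm above the underside; z up.
- round_cavity (a point): Round grey iron mould block, 112 mm in diameter, with a round cavity 78 mm in diameter. Block 55 mm high, fast on the bench, with lifting loops on its +y and -y sides reaching 18 mm out. Cavity straight-sided, open above, 30 mm deep; its own plunger has 11 mm of room all round. This point is the centre of the flat cavity floor, 25 mm above the bench; z up.
- square_cavity (a point): Square grey iron mould block, 108 x 108 mm, with a square cavity 74 x 74 mm, sides along x and y. Block 55 mm high, fast on the bench, with lifting loops on its +y and -y sides reaching 18 mm out. Cavity straight-sided, open above, 30 mm deep; its own plunger has 11 mm of room all round. This point is the centre of the flat cavity floor, 25 mm above the bench; z up.
- oblong_cavity (a point): Oblong grey iron mould block, 124 mm along x and 84 mm along y, with an oblong cavity 90 mm along x and 60 mm along y. Block 55 mm high, fast on the bench, with lifting loops on its +y and -y sides reaching 18 mm out. Cavity straight-sided, open above, 30 mm deep; its own plunger has 11 mm of room all round. This point is the centre of the flat cavity floor, 25 mm above the bench; z up.
- board_top (a point): Bare flat wooden board, 130 x 130 mm, 15 mm thick, fast on the bench, empty at the start: a free spot to stand a plunger on. This point is the centre of its upper face, 15 mm above the bench.
- square_dish (a point): Bystander: loose square amber glass dish, 78 x 78 mm, 30 mm high; this point is its centre.
- round_dish (a point): Bystander: loose round amber glass dish, 82 mm across the rim, 30 mm high; this point is its centre.
- jacks_mid (a point): Bystander: loose glassblower's steel jacks (large tongs) lying flat, 240 mm along x, 62 mm wide, 14 mm high; this point is their middle.
There are look-alikes about, which are no part of the job. Leave any black or purple look-alike of the part that bears oblong_plunger alone.

How it is judged:
At the end, for the whole second after the job is handed in: Each plunger stands in the mould of its own shape: axis within 16 mm of the cavity's centre, underside on the cavity floor (within 4 mm), upright within 0.06 rad, the square and the oblong one turned to within 0.3 rad of the cavity's sides; all released and at rest (horizontal distance between round_plunger and round_cavity below 0.016 m and z of round_plunger in the frame of round_cavity between 0.046 and 0.054 m and angle between each of round_plunger, square_plunger, oblong_plunger's own z axis and vertical below 0.06 rad and linear speed of each of plunger_round, plunger_square, plunger_oblong below 0.02 m/s and contact force between each of plunger_round, plunger_square, plunger_oblong and the fingers below 0.2 N and horizontal distance between square_plunger and square_cavity below 0.016 m and z of square_plunger in the frame of square_cavity between 0.046 and 0.054 m and horizontal distance between oblong_plunger and oblong_cavity below 0.016 m and z of oblong_plunger in the frame of oblong_cavity between 0.046 and 0.054 m and angle between the x axis of oblong_plunger and the x axis of oblong_cavity, either way round below 0.3 rad and (angle between the x axis of square_plunger and the x axis of square_cavity, either way round below 0.3 rad or angle between the x axis of square_plunger and the x axis of square_cavity, either way round above 1.271 rad)); the robot touches nothing.
It fails at once if a plunger is tipped over (leaning more than 0.6 rad) (angle between any of round_plunger, square_plunger, oblong_plunger's own z axis and vertical above 0.6 rad).
It fails at once if a plunger is let fall (more than about a centimetre) ((linear speed of plunger_round above 0.45 m/s and contact force between plunger_round and the fingers below 0.1 N) or (linear speed of plunger_square above 0.45 m/s and contact force between plunger_square and the fingers below 0.1 N) or (linear speed of plunger_oblong above 0.45 m/s and contact force between plunger_oblong and the fingers below 0.1 N)).
It fails at once if a glass dish or the jacks are moved by more than 30 mm (distance of any of square_dish, round_dish, jacks_mid from where it was at the start of the episode above 0.03 m).
It also fails if it takes over 109 s, if anything falls off the work surface, if the arm or the gripper's body presses on something with over 40 N, if the wrist force passes 120 N, or if a joint passes its speed limit or range.

### The arm

A 6-joint arm with a two-finger parallel gripper is mounted at the origin on the work surface. World frame = base frame: x ahead of the robot, y to its left, z up, the work surface at z = 0. Lengths are in m, angles in rad, forces in N, time in s.
With the tool pointing down it reaches from about 0.35 to 0.775 m from the base axis. Payload 7.3 kg.
Tool frame: the origin (TCP) lies on the mounting face of the last link; the fingertips stand 178 mm ahead of it and the grasp point (between the pads) lies 159 mm ahead of it (robot.tcp_to_tips is the distance from the TCP to the fingertips, in m); z points along the fingers, y is the direction in which the jaws open and shut (so a half turn about z gives the same grasp; the last joint's range is limited). The gripper opens to 92 mm and grips with 3 to 60 N. Pads are 19 mm wide; open, the fingers measure 130 mm over their backs; the gripper's body (75 mm by 190 mm) begins 47 mm behind the grasp point.
Start: joints at [-1.256, 0.342, 1.524, -0, 1.275, -0.146], TCP at [0.233, -0.47, 0.405] pointing down, gripper open.
Joint ranges: [-2.53, 2.53], [-0.77, 2.02], [0.04, 2.7], [-1, 4.14], [0.28, 2.66], [-3.11, 3.11]. Speed limits (rad/s): [2.57, 2.57, 3.14, 3.14, 3.14, 3.14].

### API

Orientations are given as [roll, pitch, yaw] about the fixed x, y, z axes, in that order (R = Rz(yaw) Ry(pitch) Rx(roll)).
In Python, from cell import robot, viewer gives the robot as it stands.
- The arm moves only by the shell command python3 -m creep 'ROWS' [OPENING] [FORCE]. ROWS is JSON, a list that holds one entry, the list of rows, each a list of 6 numbers: the shift along the world's x, y, z in mm, then the turn, a rotation vector about the world's x, y, z in degrees. A call has 1 to 5 rows; each row shifts and turns the pose as measured when the row begins; what a row does not reach is not made up. A row lasts 1/12 s, in which the tool goes at most 41.7 mm and 7.16 degrees, less where a joint would pass 70% of its speed; a pose out of reach is approached as far as the arm can. A call with a gripper value outside its range is refused whole. OPENING is the closure, from -1 (fully open) to 1 (shut), set as the call begins (- or left out, the last holds). The fingers move at their own pace and stop on an object; FORCE is the grip in N (left out, the last holds). Time passes only in rows, so rows that do not move let the fingers close. It gives the time, the measured TCP pose, the force and the opening at its end, in the units of the state.
- robot.observe(): the state, without advancing time (a new reading comes with each control period).
- viewer.read_camera(name): name is "scene" or "top" or "wrist"; returns the picture (480x640x3 uint8, blue, green, red); there is no depth.
- viewer.camera_model(name): a dict with "fx", "fy", "cx", "cy" (pixels), "pose" (4x4, takes a point from camera to world coordinates); the wrist camera has in their place "mount" (4x4, takes a point from camera to tool coordinates, whose origin is the TCP and whose axes are the flange's). Camera axes: x right, y up, looking along -z (the intrinsics and any distortion apply to the point x, -y, -z); pixel columns grow to the right and rows downward; lengths in m; the calibration is good to about 2 mm. The wrist camera is an equidistant fisheye: a pixel r from the principal point sees the ray r / f radians off the axis. A picture is of the moment at which its call begins: read the wrist's pose just before it. camera_model takes no time and is no camera call.
- robot.hand_in(): hands the job in, once; it reports no verdict.
The state is a dict: "time": time; "qpos": joint angles; "qvel": joint speeds; "joint_efforts": joint torques, N m; "tool_pos": TCP position; "tool_rot": TCP orientation; "contact_force": force on the tool from outside, world axes, zero at the start; "torque": the same for the moment, N m; "opening": finger opening in m.
Only numpy, scipy, OpenCV 4.12 (cv2) and the standard library are available. Lean on these libraries where they do the work, as an engineer would, in place of code of your own. Each camera call takes 0.05 s, during which the arm holds its last target. There are 200 camera calls.

## Working session

There is one attempt and no reset: what is moved stays moved. The work goes in short steps, Python scripts to look and compute and a shell command to move; the robot and the scene stay as the last step left them, time stands still between calls to the robot, and variables do not carry over. Pictures are saved under pics/ and viewed, about 12 in all and at most 16, crops included, and the job is handed in when it is done.

```bash
ls; mkdir -p pics; python3 - <<'E'
from cell import robot, viewer
import cv2,json
s=robot.observe();print({k:s[k] for k in('time','tool_pos','tool_rot','opening')})
for n in('top','scene'):
    cv2.imwrite(f'pics/{n}0.png',viewer.read_camera(n)); m=viewer.camera_model(n);print(n,m)
print(viewer.camera_model('wrist'))
E
```

```text
pics
{'time': 0.0, 'tool_pos': array([ 0.23341757, -0.47010822,  0.40402521]), 'tool_rot': array([-3.14005512e+00, -2.27864959e-04,  4.60745006e-01]), 'opening': 0.09170383379629819}
top {'fx': 493.56643392867846, 'fy': 493.56643392867846, 'cx': 322.78337902785916, 'cy': 244.11880493104255, 'pose': array([[ 0.01913347,  0.99528403, -0.09509792,  0.42516454],
       [-0.99971895,  0.01771324, -0.01575631,  0.04462669],
       [-0.01399751,  0.09537267,  0.99534322,  1.18368903],
       [ 0.        ,  0.        ,  0.        ,  1.        ]])}
scene {'fx': 482.27193637232784, 'fy': 482.27193637232784, 'cx': 327.31929524709096, 'cy': 238.99879528383443, 'pose': array([[-0.74490904, -0.48422867,  0.45894784,  1.00966962],
       [ 0.66715799, -0.5372692 ,  0.51598646,  0.6179197 ],
       [-0.0032769 ,  0.69055369,  0.72327371,  0.84092704],
       [ 0.        ,  0.        ,  0.        ,  1.        ]])}
{'fx': 371.64829954431775, 'fy': 371.64829954431775, 'cx': 313.48540270545686, 'cy': 243.39650676619462, 'mount': array([[-4.95406751e-04,  9.58888565e-01,  2.83782443e-01,
         7.60382136e-02],
       [ 9.99999851e-01,  4.10111998e-04,  3.59976363e-04,
         7.23493616e-04],
       [ 2.28794633e-04,  2.83782579e-01, -9.58888625e-01,
         2.00030348e-02],
       [ 0.00000000e+00,  0.00000000e+00,  0.00000000e+00,
         1.00000000e+00]])}
```

View pics/top0.png

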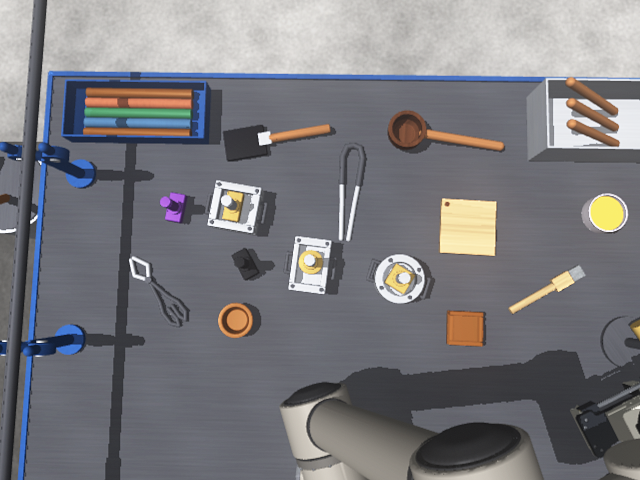

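View pics/scene0.png

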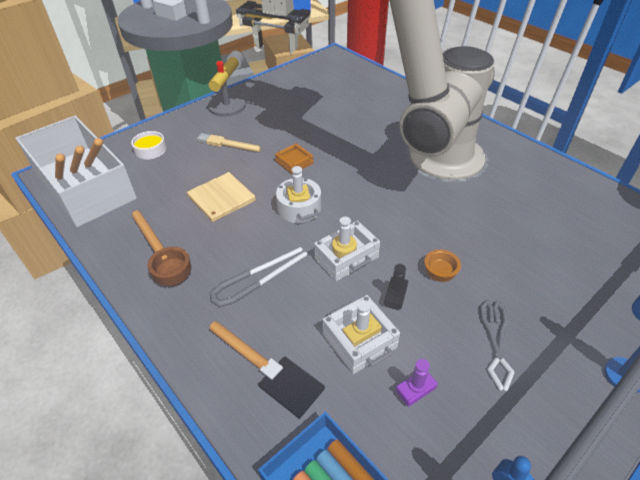

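Candidates (top view): 
- Bronze, shank up: oblong plunger in the square mould (232,205), round plunger in the oblong mould (311,262), square plunger in the round mould (402,278).
- Look-alikes to leave alone: purple (173,207) and black (246,264).

The moves run as a cycle: square to board, round to round mould, oblong to oblong mould, square to square mould. I'll check this in one close crop and take first measurements.

```bash
cat > h.py <<'E'
import numpy as np,cv2
from cell import robot,viewer
from scipy.spatial.transform import Rotation as R
def cam(name,st=None):
    m=viewer.camera_model(name)
    if name=='wrist':
        T=np.eye(4);T[:3,:3]=R.from_euler('xyz',st['tool_rot']).as_matrix();T[:3,3]=st['tool_pos']
        P=T@m['mount']
    else: P=m['pose']
    return m,P
def cast(name,px,z,st=None):
    m,P=cam(name,st);px=np.atleast_2d(np.array(px,float))
    a=(px[:,0]-m['cx'])/m['fx'];b=(px[:,1]-m['cy'])/m['fy']
    if name=='wrist':
        r=np.hypot(a,b)+1e-12;d=np.c_[a/r*np.sin(r),-b/r*np.sin(r),-np.cos(r)]
    else: d=np.c_[a,-b,-np.ones_like(a)]
    d=d@P[:3,:3].T;o=P[:3,3];t=(z-o[2])/d[:,2]
    return o[:2]+t[:,None]*d[:,:2]
def rect(w):
    """min-area rect of world points (mm): centre, size, angle of long/side in deg"""
    (c,s,a)=cv2.minAreaRect((np.array(w)*1000).astype(np.float32));return np.round(c,1),np.round(s,1),round(a,1)
def biggest(mask,near,k=1):
    cs,_=cv2.findContours(mask,cv2.RETR_EXTERNAL,cv2.CHAIN_APPROX_NONE)
    cs=[c for c in cs if cv2.contourArea(c)>30 and abs(cv2.pointPolygonTest(c,near,True))<60]
    return max(cs,key=cv2.contourArea)[:,0]
E
python3 - <<'E'
from h import *
im=cv2.imread('pics/top0.png')
hsv=cv2.cvtColor(im,cv2.COLOR_BGR2HSV)
gold=cv2.inRange(hsv,(18,90,90),(35,255,255))
for n,p in dict(sqmould=(235,207),obmould=(311,263),rdmould=(402,279)).items():
    roi=np.zeros(gold.shape,np.uint8);cv2.circle(roi,p,38,255,-1)
    g=np.argwhere(gold&roi)[:,::-1];print(n,'gold',len(g),rect(cast('top',g,.055)))
    w=cv2.inRange(hsv,(0,0,150),(180,60,255))&roi
    c=biggest(w,p);print('  block',rect(cast('top',c,.055)))
for n,p,z in(('board',(468,227),.015),('sqdish',(465,328),.03),('rdish',(236,320),.03),('black',(246,264),.03),('purple',(173,207),.03)):print(n,cast('top',p,z))
cv2.imwrite('pics/c1.png',cv2.resize(im[165:315,150:440],None,fx=2.7,fy=2.7,interpolation=cv2.INTER_CUBIC))
E
```

```text
sqmould gold 357 (array([618.9, 273.4]), array([38.8, 68.4]), 80.5)
  block (array([618.3, 270.3]), array([108.3, 109. ]), 81.0)
obmould gold 331 (array([492.5,  89.9]), array([52.8, 52.7]), 1.4)
  block (array([485.8,  92.2]), array([ 84.5, 125. ]), 83.8)
rdmould gold 363 (array([ 458. , -113.3]), array([51.5, 51.9]), 59.4)
  block (array([ 457.7, -113.7]), array([111.7, 110.1]), 45.8)
board [[ 0.58383733 -0.28124839]]
sqdish [[ 0.34730799 -0.26812564]]
rdish [[0.35499375 0.26082681]]
black [[0.48537189 0.24199929]]
purple [[0.61762772 0.42039616]]
```

View pics/c1.png

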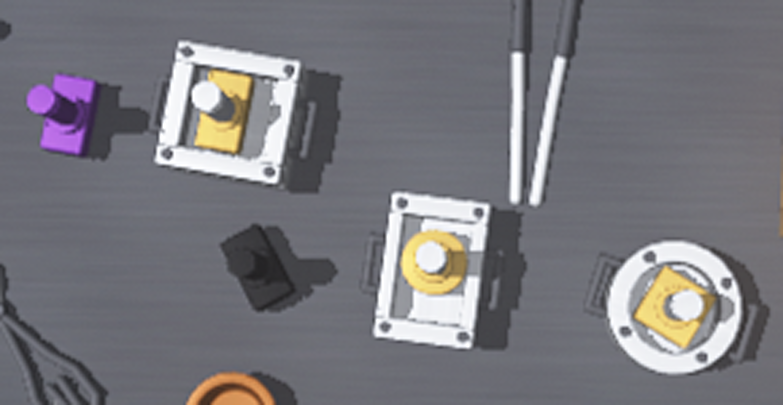

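The crop confirms the choice: oblong head in the square mould (218,110), round head in the oblong mould (433,262), square head in the round mould (675,308). The fitted sizes also match the description. Purple (62,115) and black (258,268) are the look-alikes. I'll move to above the square plunger now.

```bash
python3 -m creep '[[[20,32,-6,0,0,0],[20,32,-6,0,0,0],[20,32,-6,0,0,0],[20,32,-6,0,0,0],[20,32,-6,0,0,0]]]' -1
python3 -m creep '[[[20,32,-6,0,0,0],[20,32,-6,0,0,0],[20,32,-6,0,0,0],[15,25,-6,0,0,0],[0,0,0,0,0,0]]]'
python3 - <<'E'
from h import *
s=robot.observe();print(s['time'],s['tool_pos'],s['tool_rot'],s['qpos'].round(2) if hasattr(s['qpos'],'round') else s['qpos'])
E
```

```text
time: 0.52
tool_pos: [0.3322, -0.3099, 0.3717]
tool_rot: [3.142, 0.002, 0.449]
contact_force: [1.0, -0.3, 0.1]
opening: 0.0919
time: 0.93
tool_pos: [0.4105, -0.1772, 0.3448]
tool_rot: [-3.137, 0.002, 0.452]
contact_force: [-0.8, 0.4, -0.4]
opening: 0.0921
0.9333 [ 0.41045469 -0.17722824  0.34475574] [-3.13687442e+00  2.27185217e-03  4.52001231e-01] [-0.58  0.27  1.82  0.    1.06  0.54]
```

```bash
python3 -m creep '[[[20,28,-5,0,0,0],[18,24,-5,0,0,0],[10,12,-3,0,0,0],[0,0,0,0,0,0],[0,0,0,0,0,0]]]'
python3 - <<'E'
from h import *
s=robot.observe();im=viewer.read_camera('wrist');cv2.imwrite('pics/w1.png',im)
import pickle;pickle.dump(s,open('w1.pkl','wb'))
print(s['time'],s['tool_pos'],s['tool_rot'])
E
```

```text
time: 1.35
tool_pos: [0.46, -0.1104, 0.3301]
tool_rot: [-3.136, 0.005, 0.455]
contact_force: [0.3, 0.3, -0.1]
opening: 0.0918
1.35 [ 0.45997801 -0.11038814  0.33014744] [-3.13594138  0.00498948  0.4547071 ]
```

View pics/w1.png

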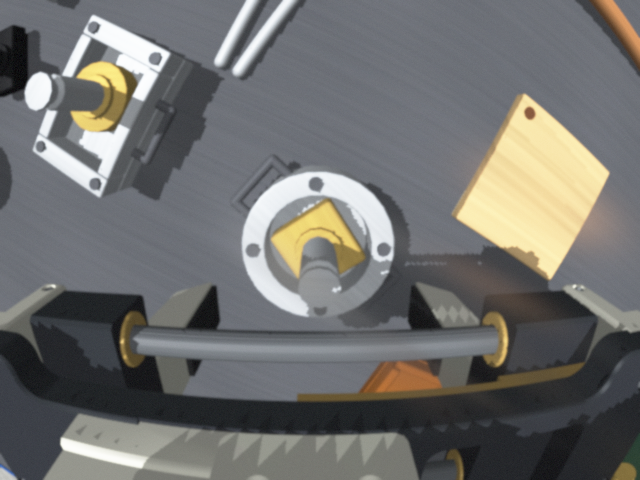

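The wrist view is clear: round mould at (318,243) with the square head at (318,240), oblong mould at (110,105) with the round head at (102,97), and the board at (530,185). I'll measure from this picture.

```bash
cat >> h.py <<'E'
def world_gold(im,p,rad,st,z=.055):
    hsv=cv2.cvtColor(im,cv2.COLOR_BGR2HSV);roi=np.zeros(im.shape[:2],np.uint8);cv2.circle(roi,p,rad,255,-1)
    m=cv2.morphologyEx(cv2.inRange(hsv,(18,90,60),(35,255,255))&roi,cv2.MORPH_OPEN,np.ones((3,3)))
    w=cast('wrist',np.argwhere(m)[:,::-1],z,st)
    c,r=cv2.minEnclosingCircle((w*1000).astype(np.float32));return rect(w),np.round(c,1),round(r,1)
def world_block(im,p,rad,st,z=.055):
    hsv=cv2.cvtColor(im,cv2.COLOR_BGR2HSV);roi=np.zeros(im.shape[:2],np.uint8);cv2.circle(roi,p,rad,255,-1)
    m=cv2.morphologyEx(cv2.inRange(hsv,(0,0,150),(180,60,255))&roi,cv2.MORPH_OPEN,np.ones((3,3)))
    w=cast('wrist',biggest(m,p),z,st)
    c,r=cv2.minEnclosingCircle((w*1000).astype(np.float32));return rect(w),np.round(c,1),round(r,1)
E
python3 - <<'E'
from h import *
import pickle
s=pickle.load(open('w1.pkl','rb'));im=cv2.imread('pics/w1.png')
print('sq head',world_gold(im,(318,240),55,s));print('rd block',world_block(im,(318,243),82,s))
print('rd head',world_gold(im,(100,97),60,s));print('ob block',world_block(im,(110,105),90,s))
b=cast('wrist',[(526,94),(609,173),(549,280),(453,215)],.015,s);print('board',b.mean(0))
print('shank top',cast('wrist',(320,292),.125,s))
E
```

```text
sq head ((array([ 458.1, -113.6]), array([53. , 51.1]), 58.8), array([ 459.3, -114.1]), 34.2)
rd block ((array([ 460.3, -106.7]), array([ 95.9, 111.5]), 62.7), array([ 456.7, -113.6]), 56.3)
rd head ((array([492.4,  84.3]), array([53.7, 56.5]), 13.2), array([492.2,  84.9]), 31.5)
ob block ((array([519.1,  87.4]), array([84.3, 54.6]), 83.7), array([518.5,  87.4]), 48.8)
board [ 0.5834732  -0.28029571]
shank top [[ 0.45471287 -0.11633283]]
```

```bash
python3 -m creep '[[[-2,-3,-20,-0.15,-0.4,0],[0,0,-20,0,0,0],[0,0,-20,0,0,0],[0,0,-14,0,0,0],[0,0,0,0,0,0]]]'

```

```text
time: 1.82
tool_pos: [0.4553, -0.1193, 0.2561]
tool_rot: [3.136, -0.003, 0.448]
contact_force: [-0.3, -0.3, -0.2]
opening: 0.0915
```

```bash
python3 -m creep '[[[2,5,-4,0.1,0.3,0],[0,0,0,0,0,0]]]'; python3 -m creep '[[[0,0,0,0,0,0],[0,0,0,0,0,0]]]'

```

```text
time: 1.98
tool_pos: [0.4567, -0.116, 0.2524]
tool_rot: [3.141, 0.002, 0.445]
contact_force: [0.1, 0.1, 0.1]
opening: 0.0918
time: 2.15
tool_pos: [0.457, -0.1166, 0.2539]
tool_rot: [3.139, 0.001, 0.444]
contact_force: [0.4, 0.1, 0.2]
opening: 0.0917
```

```bash
python3 -m creep '[[[1,3,0,0,0,0],[0,0,0,0,0,0]]]' ; python3 -m creep '[[[0,0,0,0,0,0],[0,0,0,0,0,0],[0,0,0,0,0,0],[0,0,0,0,0,0],[0,0,0,0,0,0]]]' 1 40; python3 -m creep '[[[0,0,0,0,0,0],[0,0,0,0,0,0],[0,0,0,0,0,0],[0,0,0,0,0,0],[0,0,0,0,0,0]]]'

```

```text
time: 2.32
tool_pos: [0.4584, -0.1137, 0.2552]
tool_rot: [3.137, -0.001, 0.444]
contact_force: [0.2, -0.2, 0.5]
opening: 0.0918
time: 2.73
tool_pos: [0.4588, -0.1133, 0.2564]
tool_rot: [3.135, -0.003, 0.446]
contact_force: [0.2, 0.3, 1.1]
opening: 0.063
time: 3.15
tool_pos: [0.4587, -0.1133, 0.2562]
tool_rot: [3.135, -0.002, 0.445]
contact_force: [-0.7, 0.0, -0.0]
opening: 0.0296
```

```bash
python3 -m creep '[[[0,0,0,0,0,0],[0,0,0,0,0,0],[0,0,0,0,0,0],[0,0,0,0,0,0],[0,0,0,0,0,0]]]'; python3 -m creep '[[[0,0,12,0,0,0],[0,0,12,0,0,0],[0,0,14,0,0,0],[0,0,12,0,0,0],[0,0,0,0,0,0]]]'

```

```text
time: 3.57
tool_pos: [0.4585, -0.1131, 0.256]
tool_rot: [3.136, -0.002, 0.445]
contact_force: [0.4, 0.5, -1.0]
opening: 0.0231
time: 3.98
tool_pos: [0.457, -0.1125, 0.3039]
tool_rot: [-3.139, 0.005, 0.445]
contact_force: [0.8, 0.7, -5.3]
opening: 0.0233
```

```bash
python3 -m creep '[[[12,-16,0,0,0,3],[20,-27,0,0,0,5],[20,-27,0,0,0,5],[20,-27,0,0,0,5],[20,-27,0,0,0,4]]]'; python3 -m creep '[[[15,-20,0,0,0,0],[10,-12,0,0,0,0],[4,-5,0,0,0,0],[0,0,0,0,0,0],[0,0,0,0,0,0]]]'

```

```text
time: 4.4
tool_pos: [0.5468, -0.2346, 0.2982]
tool_rot: [-3.124, 0.01, 0.85]
contact_force: [0.6, -0.3, -4.4]
opening: 0.0229
time: 4.82
tool_pos: [0.5778, -0.2784, 0.2881]
tool_rot: [-3.116, 0.013, 0.851]
contact_force: [-0.5, 0.2, -5.9]
opening: 0.0231
```

```bash
python3 -m creep '[[[3,-1,-10,-0.2,-0.8,0],[3,-1,-8,-0.2,-0.8,0],[0,0,-6,0,0,0],[0,0,0,0,0,0],[0,0,0,0,0,0]]]'

```

```text
time: 5.23
tool_pos: [0.581, -0.2752, 0.2611]
tool_rot: [-3.132, 0.0, 0.853]
contact_force: [-0.9, 0.7, -5.4]
opening: 0.0234
```

```bash
python3 -m creep '[[[1,-2,-5,-0.4,-0.4,0],[1,-2,-4,0,0,0],[0,0,-3,0,0,0],[0,0,0,0,0,0]]]'; python3 -m creep '[[[0,0,0,0,0,0],[0,0,0,0,0,0]]]'

```

```text
time: 5.57
tool_pos: [0.5828, -0.2784, 0.2494]
tool_rot: [3.14, 0.001, 0.854]
contact_force: [-0.4, -0.6, -5.8]
opening: 0.0231
time: 5.73
tool_pos: [0.5827, -0.2786, 0.2493]
tool_rot: [3.14, 0.001, 0.854]
contact_force: [0.4, 0.1, -6.2]
opening: 0.0237
```

```bash
python3 -m creep '[[[0,0,-2,0,0,0],[0,0,0,0,0,0]]]'; python3 -m creep '[[[0,0,-2,0,0,0],[0,0,0,0,0,0]]]'

```

```text
time: 5.9
tool_pos: [0.5828, -0.2787, 0.2475]
tool_rot: [3.139, 0.001, 0.854]
contact_force: [1.0, 0.8, -6.2]
opening: 0.0236
time: 6.07
tool_pos: [0.583, -0.2789, 0.2463]
tool_rot: [3.137, 0.001, 0.854]
contact_force: [0.4, 0.1, -5.6]
opening: 0.0233
```

```bash
python3 -m creep '[[[0,0,-2,0,0,0],[0,0,0,0,0,0]]]'; python3 -m creep '[[[0,0,-1,0,0,0],[0,0,0,0,0,0]]]'

```

```text
time: 6.23
tool_pos: [0.583, -0.2791, 0.2466]
tool_rot: [3.136, 0.001, 0.854]
contact_force: [0.4, -0.2, -5.6]
opening: 0.0232
time: 6.4
tool_pos: [0.5831, -0.2792, 0.2461]
tool_rot: [3.134, 0.001, 0.854]
contact_force: [0.1, 0.6, -3.7]
opening: 0.0232
```

```bash
python3 -m creep '[[[0,0,-2,0.2,0.3,0],[0,0,0,0,0,0]]]'; python3 -m creep '[[[0,0,-1,0,0,0],[0,0,0,0,0,0]]]'

```

```text
time: 6.57
tool_pos: [0.5838, -0.2797, 0.2464]
tool_rot: [3.136, 0.001, 0.854]
contact_force: [0.4, 0.5, -6.5]
opening: 0.0229
time: 6.73
tool_pos: [0.5838, -0.2799, 0.2461]
tool_rot: [3.135, 0.001, 0.854]
contact_force: [-1.4, 0.3, -1.0]
opening: 0.0233
```

```bash
python3 -m creep '[[[0,0,0,0,0,0],[0,0,0,0,0,0],[0,0,0,0,0,0],[0,0,0,0,0,0],[0,0,0,0,0,0]]]' -1; python3 -m creep '[[[0,0,0,0,0,0],[0,0,0,0,0,0],[0,0,0,0,0,0],[0,0,0,0,0,0],[0,0,0,0,0,0]]]';  python3 -m creep '[[[0,0,20,0,0,0],[0,0,25,0,0,0],[0,0,25,0,0,0],[0,0,20,0,0,0],[0,0,0,0,0,0]]]'

```

```text
time: 7.15
tool_pos: [0.5845, -0.2801, 0.2463]
tool_rot: [3.133, 0.0, 0.854]
contact_force: [0.3, -0.1, -0.5]
opening: 0.0522
time: 7.57
tool_pos: [0.5846, -0.28, 0.2462]
tool_rot: [3.132, 0.0, 0.854]
contact_force: [0.5, -0.1, -0.3]
opening: 0.0854
time: 7.98
tool_pos: [0.5837, -0.2795, 0.3373]
tool_rot: [3.138, 0.001, 0.854]
contact_force: [-0.2, -0.5, 0.8]
opening: 0.0917
```

```bash
python3 -m creep '[[[-5,20,0,0,0,-4],[-9,35,0,0,0,-5],[-9,35,0,0,0,-5],[-9,35,0,0,0,-5],[-9,35,0,0,0,-4]]]'; python3 -m creep '[[[-9,35,1,0,0,0],[-9,35,1,0,0,0],[-9,35,1,0,0,0],[-9,35,0,0,0,0],[-5,20,0,0,0,0]]]'; python3 -m creep '[[[-5,20,0,0,0,0],[-3,12,0,0,0,0],[0,0,0,0,0,0],[0,0,0,0,0,0]]]'

```

```text
time: 8.4
tool_pos: [0.5406, -0.1215, 0.3347]
tool_rot: [3.133, 0.002, 0.426]
contact_force: [1.1, 0.4, -0.4]
opening: 0.0919
time: 8.82
tool_pos: [0.4939, 0.0474, 0.3336]
tool_rot: [3.137, 0.006, 0.421]
contact_force: [-0.0, 0.6, -0.4]
opening: 0.0919
time: 9.15
tool_pos: [0.4826, 0.0857, 0.331]
tool_rot: [3.139, 0.009, 0.428]
contact_force: [-0.0, 0.1, -0.4]
opening: 0.0921
```

```bash
python3 - <<'E'
from h import *
s=robot.observe();im=viewer.read_camera('wrist');cv2.imwrite('pics/w2.png',im)
import pickle;pickle.dump(s,open('w2.pkl','wb'))
print(s['time'],s['tool_pos'],s['tool_rot'])
E
```

```text
9.15 [0.48256572 0.08567467 0.33103085] [3.1392739  0.00906382 0.42824344]
```

View pics/w2.png

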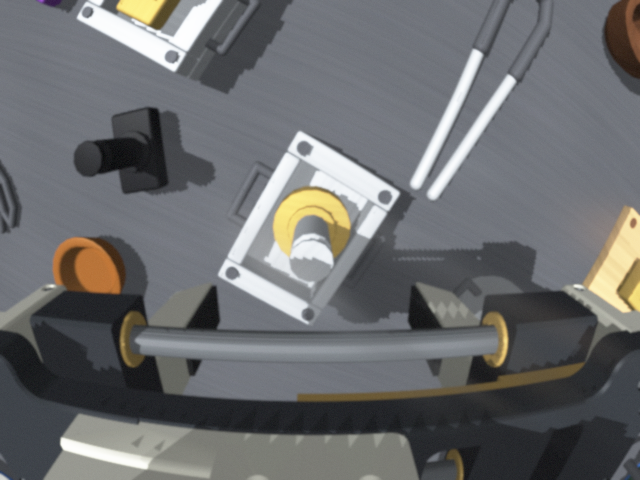

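The round head is at (312,228) inside the oblong mould centred at (308,228). The square plunger stands on the board at the right edge.

```bash
python3 - <<'E'
from h import *
import pickle
s=pickle.load(open('w2.pkl','rb'));im=cv2.imread('pics/w2.png')
print('rd head',world_gold(im,(312,228),60,s));print('ob block',world_block(im,(308,228),105,s))
c=cast('wrist',[(300,131),(399,194),(310,324),(219,274)],.055,s)*1000;print(c,c.mean(0))
print('shank top',cast('wrist',(311,264),.125,s))
E
```

```text
rd head ((array([495.4,  91.5]), array([48.8, 54.8]), 22.0), array([492.7,  90. ]), 28.1)
ob block ((array([484.3,  92.1]), array([ 84. , 124.3]), 83.4), array([484.2,  91.6]), 73.6)
[[549.6912131  124.89244742]
 [539.34413591  43.71897506]
 [419.9310924   58.69880954]
 [429.54325858 138.49459981]] [484.627425    91.45120796]
shank top [[0.48955044 0.089051  ]]
```

```bash
python3 -m creep '[[[5,2,-5,0.2,-0.5,0],[4,2,-20,0,0,0],[0,0,-20,0,0,0],[0,0,-16,0,0,0],[0,0,0,0,0,0]]]'; python3 -m creep '[[[0,0,0,0,0,0],[0,0,0,0,0,0]]]'

```

```text
time: 9.62
tool_pos: [0.4951, 0.085, 0.2671]
tool_rot: [3.136, -0.007, 0.421]
contact_force: [-1.5, 0.1, -1.1]
opening: 0.0922
time: 9.78
tool_pos: [0.496, 0.0835, 0.2664]
tool_rot: [3.137, -0.006, 0.419]
contact_force: [0.7, -0.2, 0.2]
opening: 0.0919
```

```bash
python3 -m creep '[[[-4,7,-9,0,0.4,0],[0,0,0,0,0,0]]]'; python3 -m creep '[[[0,0,0,0,0,0],[0,0,0,0,0,0]]]'

```

```text
time: 9.95
tool_pos: [0.4925, 0.0901, 0.2581]
tool_rot: [3.139, -0.002, 0.417]
contact_force: [-0.8, 0.4, -0.2]
opening: 0.0918
time: 10.12
tool_pos: [0.4926, 0.0905, 0.2588]
tool_rot: [3.138, -0.003, 0.417]
contact_force: [-0.2, 0.7, 0.0]
opening: 0.0915
```

```bash
python3 -m creep '[[[0,0,-3,0,0,0],[0,0,0,0,0,0],[0,0,0,0,0,0],[0,0,0,0,0,0],[0,0,0,0,0,0]]]' 1 40;  python3 -m creep '[[[0,0,0,0,0,0],[0,0,0,0,0,0],[0,0,0,0,0,0],[0,0,0,0,0,0],[0,0,0,0,0,0]]]'; python3 -m creep '[[[0,0,0,0,0,0],[0,0,0,0,0,0],[0,0,0,0,0,0],[0,0,0,0,0,0],[0,0,0,0,0,0]]]'

```

```text
time: 10.53
tool_pos: [0.4929, 0.0908, 0.2567]
tool_rot: [3.137, -0.006, 0.418]
contact_force: [0.4, -1.0, 0.6]
opening: 0.0631
time: 10.95
tool_pos: [0.493, 0.0908, 0.2569]
tool_rot: [3.137, -0.006, 0.418]
contact_force: [-0.3, 0.4, -0.2]
opening: 0.0298
time: 11.37
tool_pos: [0.4928, 0.0909, 0.2567]
tool_rot: [3.137, -0.005, 0.418]
contact_force: [-0.8, 0.5, 0.2]
opening: 0.0238
```

```bash
python3 -m creep '[[[0,0,10,0,0,0],[0,0,14,0,0,0],[0,0,14,0,0,0],[0,0,12,0,0,0],[0,0,0,0,0,0]]]';python3 -m creep '[[[-3,-14,1,0,0,0],[-4,-24,1,0,0,0],[-4,-26,1,0,0,0],[-4,-26,1,0,0,0],[-4,-26,1,0,0,0]]]'; python3 -m creep '[[[-4,-24,1,0,0,0],[-4,-22,1,0,0,0],[-4,-16,0,0,0,0],[-2,-10,0,0,0,0],[0,0,0,0,0,0]]]'

```

```text
time: 11.78
tool_pos: [0.4915, 0.0908, 0.3082]
tool_rot: [3.14, 0.001, 0.418]
contact_force: [0.6, -0.1, -3.5]
opening: 0.023
time: 12.2
tool_pos: [0.4709, -0.0246, 0.3128]
tool_rot: [-3.141, 0.001, 0.426]
contact_force: [0.2, -0.1, -3.0]
opening: 0.0232
time: 12.62
tool_pos: [0.4539, -0.104, 0.3132]
tool_rot: [-3.14, 0.005, 0.422]
contact_force: [0.7, 0.4, -3.8]
opening: 0.0233
```

```bash
python3 -m creep '[[[3,-9,0,0,-0.2,0],[0,0,-12,0,0,0],[0,0,-10,0,0,0],[0,0,-8,0,0,0],[0,0,0,0,0,0]]]'; python3 -m creep '[[[0,0,0,0,0,0],[0,0,0,0,0,0]]]'

```

```text
time: 13.03
tool_pos: [0.4578, -0.1136, 0.2815]
tool_rot: [-3.141, 0.001, 0.422]
contact_force: [0.0, 0.3, -3.5]
opening: 0.023
time: 13.2
tool_pos: [0.4582, -0.1131, 0.2811]
tool_rot: [-3.14, 0.001, 0.423]
contact_force: [0.1, -0.7, -3.6]
opening: 0.0233
```

```bash
python3 -m creep '[[[0,0,-8,0,0,0],[0,0,-7,0,0,0],[0,0,-4,0,0,0],[0,0,0,0,0,0],[0,0,0,0,0,0]]]'; python3 -m creep '[[[0,0,-2,0,0,0],[0,0,0,0,0,0]]]'; python3 -m creep '[[[0,0,-2,0,0,0],[0,0,0,0,0,0]]]'

```

```text
time: 13.62
tool_pos: [0.4587, -0.1126, 0.2611]
tool_rot: [3.141, -0.0, 0.424]
contact_force: [-0.8, 0.4, -3.7]
opening: 0.0234
time: 13.78
tool_pos: [0.4587, -0.1126, 0.259]
tool_rot: [3.141, -0.0, 0.424]
contact_force: [-0.5, -0.7, -3.0]
opening: 0.023
time: 13.95
tool_pos: [0.4588, -0.1127, 0.257]
tool_rot: [3.141, -0.001, 0.424]
contact_force: [-0.4, -0.7, -3.9]
opening: 0.0229
```

```bash
python3 -m creep '[[[0,0,-2,0,0,0],[0,0,0,0,0,0]]]'; python3 -m creep '[[[0,0,-2,0,0,0],[0,0,0,0,0,0]]]'

```

```text
time: 14.12
tool_pos: [0.4591, -0.1127, 0.2574]
tool_rot: [3.139, -0.002, 0.424]
contact_force: [0.0, 0.2, -3.6]
opening: 0.0233
time: 14.28
tool_pos: [0.4594, -0.1129, 0.2571]
tool_rot: [3.137, -0.004, 0.424]
contact_force: [-0.2, 0.5, -4.4]
opening: 0.0231
```

```bash
python3 -m creep '[[[0,0,-1,0.1,0.3,0],[0,0,0,0,0,0]]]'; python3 -m creep '[[[0,0,0,0,0,0],[0,0,0,0,0,0],[0,0,0,0,0,0],[0,0,0,0,0,0],[0,0,0,0,0,0]]]' -1; python3 -m creep '[[[0,0,0,0,0,0],[0,0,0,0,0,0],[0,0,0,0,0,0],[0,0,0,0,0,0],[0,0,0,0,0,0]]]';  python3 -m creep '[[[0,0,20,0,0,0],[0,0,25,0,0,0],[0,0,25,0,0,0],[0,0,15,0,0,0],[0,0,0,0,0,0]]]'

```

```text
time: 14.45
tool_pos: [0.4598, -0.1131, 0.2568]
tool_rot: [3.139, -0.002, 0.424]
contact_force: [-0.2, -0.2, -2.4]
opening: 0.0231
time: 14.87
tool_pos: [0.4602, -0.1133, 0.2564]
tool_rot: [3.138, -0.002, 0.424]
contact_force: [0.4, 1.0, -0.7]
opening: 0.0517
time: 15.28
tool_pos: [0.4602, -0.1133, 0.2563]
tool_rot: [3.138, -0.002, 0.424]
contact_force: [0.2, 0.1, 0.3]
opening: 0.0852
time: 15.7
tool_pos: [0.4593, -0.113, 0.3433]
tool_rot: [-3.141, 0.001, 0.424]
contact_force: [0.7, -0.3, 0.1]
opening: 0.0913
```

```bash
python3 -m creep '[[[7,17,0,0,0,0],[14,32,0,0,0,0],[14,32,0,0,0,0],[14,32,0,0,0,0],[14,32,0,0,0,0]]]'; python3 -m creep '[[[14,32,0,0,0,0],[14,32,0,0,0,0],[14,32,0,0,0,0],[14,32,0,0,0,0],[14,32,0,0,0,0]]]'; python3 -m creep '[[[14,32,0,0,0,0],[10,22,0,0,0,0],[5,10,0,0,0,0],[0,0,0,0,0,0],[0,0,0,0,0,0]]]'

```

```text
time: 16.12
tool_pos: [0.5221, 0.0318, 0.341]
tool_rot: [3.14, 0.003, 0.413]
contact_force: [1.3, -0.2, -0.0]
opening: 0.0921
time: 16.53
tool_pos: [0.5933, 0.2005, 0.3344]
tool_rot: [3.141, 0.009, 0.412]
contact_force: [1.5, -0.3, -0.8]
opening: 0.0915
time: 16.95
tool_pos: [0.6231, 0.2755, 0.3246]
tool_rot: [-3.139, 0.016, 0.42]
contact_force: [-0.3, -0.5, 0.6]
opening: 0.0917
```

```bash
python3 - <<'E'
from h import *
s=robot.observe();im=viewer.read_camera('wrist');cv2.imwrite('pics/w3.png',im)
import pickle;pickle.dump(s,open('w3.pkl','wb'))
print(s['time'],s['tool_pos'],s['tool_rot'])
print('ob head',world_gold(im,(312,235),75,s));print('sq block',world_block(im,(312,235),110,s))
E
```

```text
16.95 [0.62305329 0.27552218 0.3246083 ] [-3.13948648  0.01634088  0.42043299]
ob head ((array([627. , 273.6]), array([38. , 52.5]), 80.1), array([627.8, 274.4]), 29.7)Traceback (most recent call last):
  File "<stdin>", line 5, in <module>
  File "h.py", line 34, in world_block
    w=cast('wrist',biggest(m,p),z,st)
                   ~~~~~~~^^^^^
  File "h.py", line 25, in biggest
    return max(cs,key=cv2.contourArea)[:,0]
           ~~~^^^^^^^^^^^^^^^^^^^^^^^^
ValueError: max() iterable argument is empty
```

View pics/w3.png

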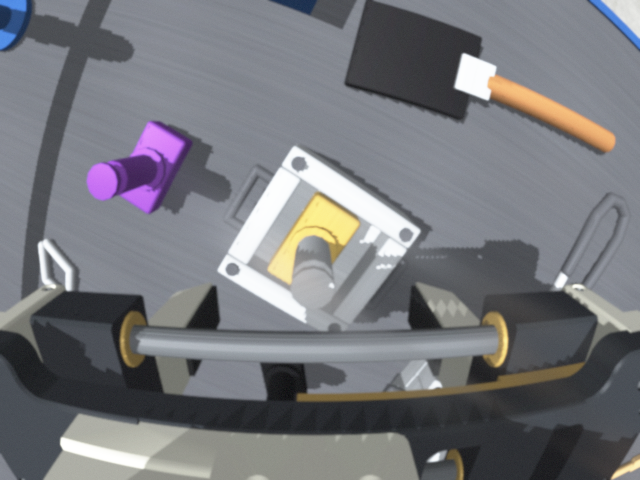

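The oblong head is at (314,237) in the square mould at (320,238), with its near edge hidden behind the shank. Purple is off to the left at (150,170). I'll take the centre from the diagonal corners.

```bash
python3 - <<'E'
from h import *
import pickle
s=pickle.load(open('w3.pkl','rb'))
h=cast('wrist',[(320,193),(360,219),(268,254)],.055,s)*1000;print(h,h[1:].mean(0),np.degrees(np.arctan2(*(h[0]-h[2])[::-1])))
b=cast('wrist',[(297,146),(424,233),(218,270)],.055,s)*1000;print(b,b[1:].mean(0),np.degrees(np.arctan2(*(b[0]-b[2])[::-1])))
print('shank top',cast('wrist',(313,290),.125,s))
E
python3 -m creep '[[[-3,-1,-5,0.4,-0.9,0],[0,0,-15,0,0,0],[0,0,-20,0,0,0],[0,0,0,0,0,0],[0,0,0,0,0,0]]]'
```

```text
[[655.46771267 285.07488727]
 [650.31430502 252.41959872]
 [600.66248685 300.82999017]] [625.48839593 276.62479444] -16.038591880857062
[[678.29761308 312.03481903]
 [660.45400533 205.59202653]
 [573.71202083 330.23973658]] [617.08301308 267.91588156] -9.874377994398749
shank top [[0.61761728 0.27309623]]
time: 17.42
tool_pos: [0.6188, 0.2679, 0.2835]
tool_rot: [-3.14, 0.001, 0.414]
contact_force: [1.6, 0.5, 0.5]
opening: 0.0917
```

```bash
python3 -m creep '[[[0,5,-12,0,0,0],[0,0,-12,0,0,0],[0,0,0,0,0,0],[0,0,0,0,0,0]]]'; python3 -m creep '[[[0,0,0,0,0,0]]]'
```

```text
time: 17.75
tool_pos: [0.6193, 0.2714, 0.2599]
tool_rot: [-3.141, -0.002, 0.412]
contact_force: [-0.1, 0.1, -0.0]
opening: 0.0918
time: 17.83
tool_pos: [0.6193, 0.2714, 0.2597]
tool_rot: [-3.141, -0.002, 0.412]
contact_force: [1.0, 0.6, -0.0]
opening: 0.0919
```

```bash
python3 -m creep '[[[0,2,-3,0,0,0],[0,0,0,0,0,0],[0,0,0,0,0,0],[0,0,0,0,0,0],[0,0,0,0,0,0]]]' 1 40;  python3 -m creep '[[[0,0,0,0,0,0],[0,0,0,0,0,0],[0,0,0,0,0,0],[0,0,0,0,0,0],[0,0,0,0,0,0]]]'; python3 -m creep '[[[0,0,0,0,0,0],[0,0,0,0,0,0],[0,0,0,0,0,0],[0,0,0,0,0,0],[0,0,0,0,0,0]]]';python3 -m creep '[[[0,0,10,0,0,0],[0,0,14,0,0,0],[0,0,14,0,0,0],[0,0,12,0,0,0],[0,0,0,0,0,0]]]'

```

```text
time: 18.25
tool_pos: [0.6197, 0.2741, 0.258]
tool_rot: [-3.141, -0.005, 0.412]
contact_force: [0.7, 0.3, -0.8]
opening: 0.0631
time: 18.67
tool_pos: [0.6197, 0.2741, 0.2586]
tool_rot: [-3.141, -0.005, 0.412]
contact_force: [0.2, -0.1, -0.2]
opening: 0.0297
time: 19.08
tool_pos: [0.6197, 0.2742, 0.2585]
tool_rot: [-3.141, -0.005, 0.413]
contact_force: [-0.3, -0.1, -0.1]
opening: 0.0235
time: 19.5
tool_pos: [0.6183, 0.2737, 0.3076]
tool_rot: [-3.14, 0.005, 0.412]
contact_force: [0.8, 0.6, -3.3]
opening: 0.023
```

```bash
python3 -m creep '[[[-8,-11,1,0,0,1],[-15,-20,1,0,0,1],[-16,-22,1,0,0,1],[-16,-22,1,0,0,0],[-16,-22,1,0,0,0]]]'; python3 -m creep '[[[-16,-22,1,0,0,0],[-16,-22,1,0,0,0],[-14,-19,0,0,0,0],[-8,-11,0,0,0,0],[0,0,0,0,0,0]]]'; python3 -m creep '[[[0,0,0,0,0,0]]]'

```

```text
time: 19.92
tool_pos: [0.5451, 0.1773, 0.3096]
tool_rot: [-3.138, 0.005, 0.472]
contact_force: [0.4, -0.6, -4.1]
opening: 0.023
time: 20.33
tool_pos: [0.4834, 0.097, 0.3092]
tool_rot: [-3.136, 0.014, 0.471]
contact_force: [-0.4, -0.2, -4.1]
opening: 0.0232
time: 20.42
tool_pos: [0.4832, 0.0966, 0.3092]
tool_rot: [-3.136, 0.014, 0.469]
contact_force: [0.6, 0.4, -3.4]
opening: 0.0233
```

```bash
python3 -m creep '[[[2,-4,0,0.1,-0.8,0],[0,0,-6,0,0,0],[0,0,-6,0,0,0],[0,0,0,0,0,0],[0,0,0,0,0,0]]]'; python3 - <<'E'
from h import *
s=robot.observe();im=viewer.read_camera('wrist');print(s['tool_pos'],s['tool_rot'])
t=viewer.read_camera('scene')
a=cv2.resize(im[60:360,150:470],None,fx=1.25,fy=1.25);b=cv2.resize(t[160:350,240:440],(400,375))
cv2.imwrite('pics/w4.png',np.hstack([a,b]))
E
```

```text
time: 20.83
tool_pos: [0.4871, 0.0942, 0.2952]
tool_rot: [-3.141, -0.001, 0.471]
contact_force: [-1.8, 0.1, -4.7]
opening: 0.0234
[0.48710195 0.09423317 0.29516716] [-3.14102763e+00 -1.44420384e-03  4.70962997e-01]
```

View pics/w4.png

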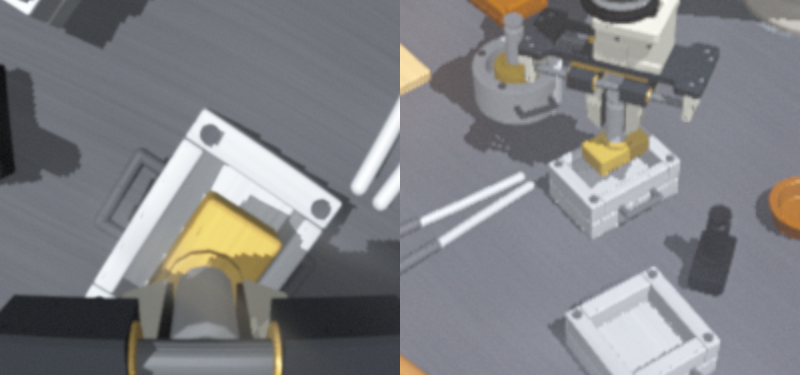

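The oblong head is parallel with its cavity and centred over it (head at (220,240), inside the inner walls). The round plunger stands upright in the round mould. Lowering now.

```bash
python3 -m creep '[[[-2,-2,-8,0,0,0],[0,0,-10,0,0,0],[0,0,-8,0,0,0],[0,0,-4,0,0,0],[0,0,0,0,0,0]]]'; python3 -m creep '[[[0,0,0,0,0,0],[0,0,-2,0,0,0],[0,0,0,0,0,0]]]'

```

```text
time: 21.35
tool_pos: [0.4847, 0.0923, 0.2631]
tool_rot: [-3.142, -0.002, 0.472]
contact_force: [0.2, 0.4, -4.3]
opening: 0.0237
time: 21.6
tool_pos: [0.4848, 0.0923, 0.2608]
tool_rot: [-3.141, -0.002, 0.472]
contact_force: [0.1, -0.3, -3.8]
opening: 0.023
```

```bash
python3 -m creep '[[[0,0,-2,0,0,0],[0,0,0,0,0,0]]]'; python3 -m creep '[[[0,0,-2,0,0,0],[0,0,0,0,0,0]]]'; python3 -m creep '[[[0,0,-2,0,0,0],[0,0,0,0,0,0]]]'

```

```text
time: 21.77
tool_pos: [0.485, 0.0923, 0.2592]
tool_rot: [3.141, -0.003, 0.472]
contact_force: [-0.4, -0.2, -4.0]
opening: 0.0236
time: 21.93
tool_pos: [0.4855, 0.0925, 0.2589]
tool_rot: [3.14, -0.006, 0.472]
contact_force: [-0.3, 0.5, -4.5]
opening: 0.0234
time: 22.1
tool_pos: [0.4859, 0.0927, 0.2588]
tool_rot: [3.139, -0.009, 0.472]
contact_force: [0.1, -0.8, -4.2]
opening: 0.0233
```

```bash
python3 -m creep '[[[0,0,-1,-0.2,0.4,0],[0,0,0,0,0,0]]]'; python3 -m creep '[[[0,0,0,0,0,0],[0,0,0,0,0,0],[0,0,0,0,0,0],[0,0,0,0,0,0],[0,0,0,0,0,0]]]' -1; python3 -m creep '[[[0,0,0,0,0,0],[0,0,0,0,0,0],[0,0,0,0,0,0],[0,0,0,0,0,0],[0,0,0,0,0,0]]]';  python3 -m creep '[[[0,0,20,0,0,0],[0,0,25,0,0,0],[0,0,25,0,0,0],[0,0,15,0,0,0],[0,0,0,0,0,0]]]'

```

```text
time: 22.27
tool_pos: [0.4864, 0.0928, 0.2585]
tool_rot: [3.138, -0.004, 0.472]
contact_force: [-0.2, 0.5, -3.7]
opening: 0.0235
time: 22.68
tool_pos: [0.4869, 0.0927, 0.2584]
tool_rot: [3.137, -0.004, 0.472]
contact_force: [-0.1, 0.2, -0.1]
opening: 0.052
time: 23.1
tool_pos: [0.4869, 0.0926, 0.2585]
tool_rot: [3.137, -0.004, 0.472]
contact_force: [0.2, 0.2, -0.1]
opening: 0.0853
time: 23.52
tool_pos: [0.4859, 0.0925, 0.3453]
tool_rot: [3.139, 0.0, 0.472]
contact_force: [-0.3, 0.2, -0.9]
opening: 0.0917
```

```bash
python3 -m creep '[[[5,-18,0,0,0,2],[9,-32,0,0,0,4],[9,-32,0,0,0,4],[9,-32,0,0,0,4],[9,-32,0,0,0,4]]]'; python3 -m creep '[[[9,-32,0,0,0,3],[9,-32,0,0,0,0],[9,-32,0,0,0,0],[9,-32,0,0,0,0],[9,-32,0,0,0,0]]]'; python3 -m creep '[[[7,-25,0,0,0,0],[4,-12,0,0,0,0],[0,0,0,0,0,0],[0,0,0,0,0,0]]]'; python3 - <<'E'
from h import *
import pickle
s=robot.observe();im=viewer.read_camera('wrist');pickle.dump(s,open('w5.pkl','wb'));cv2.imwrite('pics/w5.png',im);print(s['tool_pos'],s['tool_rot'])
E
```

```text
time: 23.93
tool_pos: [0.5257, -0.0528, 0.3431]
tool_rot: [-3.141, -0.001, 0.808]
contact_force: [0.2, 1.0, 0.2]
opening: 0.0916
time: 24.35
tool_pos: [0.5707, -0.2209, 0.3367]
tool_rot: [-3.134, 0.001, 0.868]
contact_force: [1.3, 0.3, -0.4]
opening: 0.0919
time: 24.68
tool_pos: [0.5816, -0.2671, 0.3296]
tool_rot: [-3.13, 0.003, 0.86]
contact_force: [-0.1, 1.0, 0.3]
opening: 0.0919
[ 0.58157408 -0.26705167  0.32960554] [-3.12973182e+00  2.89825904e-03  8.60448845e-01]
```

View pics/w5.png

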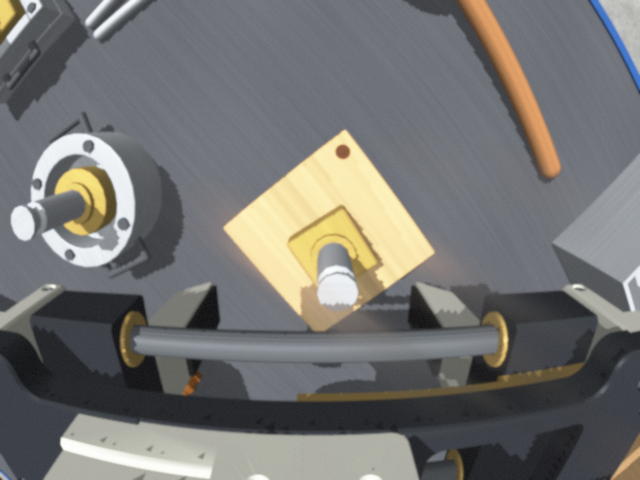

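The square plunger stands upright on the board (head at (334,245), shank top at (338,290)). The round plunger is in the round mould at (85,200).

```bash
python3 - <<'E'
from h import *
import pickle
s=pickle.load(open('w5.pkl','rb'))
h=cast('wrist',[(344,205),(380,257),(288,241)],.045,s)*1000;print(h,h[1:].mean(0),np.degrees(np.arctan2(*(h[0]-h[2])[::-1])),np.degrees(np.arctan2(*(h[0]-h[1])[::-1])))
print('shank top',cast('wrist',(338,290),.115,s))
E
python3 -m creep '[[[1,-6,-6,-0.35,-0.55,0],[1,-6,-20,0,0,0],[0,0,-20,0,0,0],[0,0,0,0,0,0],[0,0,0,0,0,0]]]'
```

```text
[[ 612.80213298 -259.92911393]
 [ 608.37947651 -308.45726234]
 [ 563.91244292 -253.84368536]] [ 586.14595972 -281.15047385] -7.095263520762607 84.79268268532468
shank top [[ 0.58389922 -0.28235836]]
time: 25.15
tool_pos: [0.5835, -0.274, 0.2817]
tool_rot: [3.14, 0.0, 0.867]
contact_force: [0.1, -0.4, -0.6]
opening: 0.0919
```

```bash
python3 -m creep '[[[1,-6,-16,0,0,0],[0,0,-15,0,0,0],[0,0,0,0,0,0],[0,0,0,0,0,0]]]'; python3 -m creep '[[[0,0,0,0,0,0]]]'
```

```text
time: 25.48
tool_pos: [0.5856, -0.2776, 0.2542]
tool_rot: [3.135, -0.001, 0.871]
contact_force: [0.3, -0.6, -0.0]
opening: 0.0919
time: 25.57
tool_pos: [0.5858, -0.2772, 0.2553]
tool_rot: [3.134, -0.001, 0.872]
contact_force: [0.2, -0.3, 0.7]
opening: 0.0922
```

```bash
python3 -m creep '[[[-1,-4,-8,0.25,0.3,0],[0,0,0,0,0,0],[0,0,0,0,0,0]]]'; python3 -m creep '[[[0,0,0,0,0,0]]]'
```

```text
time: 25.82
tool_pos: [0.5855, -0.2814, 0.2502]
tool_rot: [3.136, -0.001, 0.873]
contact_force: [1.9, 0.2, 0.5]
opening: 0.0916
time: 25.9
tool_pos: [0.5855, -0.2815, 0.2505]
tool_rot: [3.136, -0.001, 0.873]
contact_force: [-0.3, -0.7, -0.1]
opening: 0.092
```

```bash
python3 -m creep '[[[0,0,-3,0.2,0.3,0],[0,0,0,0,0,0],[0,0,0,0,0,0],[0,0,0,0,0,0],[0,0,0,0,0,0]]]' 1 40;  python3 -m creep '[[[0,0,0,0,0,0],[0,0,0,0,0,0],[0,0,0,0,0,0],[0,0,0,0,0,0],[0,0,0,0,0,0]]]'; python3 -m creep '[[[0,0,0,0,0,0],[0,0,0,0,0,0],[0,0,0,0,0,0],[0,0,0,0,0,0],[0,0,0,0,0,0]]]';python3 -m creep '[[[0,0,12,0,0,0],[0,0,16,0,0,0],[0,0,18,0,0,0],[0,0,16,0,0,0],[0,0,0,0,0,0]]]'

```

```text
time: 26.32
tool_pos: [0.5856, -0.2817, 0.2478]
tool_rot: [-3.141, -0.001, 0.872]
contact_force: [-0.0, -0.4, -0.1]
opening: 0.0633
time: 26.73
tool_pos: [0.5856, -0.2816, 0.2479]
tool_rot: [-3.141, -0.001, 0.872]
contact_force: [0.2, 0.2, 0.4]
opening: 0.0298
time: 27.15
tool_pos: [0.5854, -0.2814, 0.2477]
tool_rot: [-3.14, -0.001, 0.872]
contact_force: [0.1, 0.6, -0.5]
opening: 0.0233
time: 27.57
tool_pos: [0.5838, -0.2805, 0.3089]
tool_rot: [-3.128, 0.001, 0.872]
contact_force: [0.8, -0.2, -4.3]
opening: 0.0234
```

```bash
python3 -m creep '[[[0,12,2,-0.5,-0.6,-1],[1,22,1,0,0,-1],[1,26,1,0,0,-1],[1,28,1,0,0,0],[1,28,1,0,0,0]]]'; python3 -m creep '[[[1,28,1,0,0,0],[1,28,1,0,0,0],[1,28,1,0,0,0],[1,28,1,0,0,0],[1,28,1,0,0,0]]]';python3 -m creep '[[[1,28,1,0,0,0],[1,28,1,0,0,0],[1,28,1,0,0,0],[1,28,1,0,0,0],[1,28,1,0,0,0]]]'

```

```text
time: 27.98
tool_pos: [0.5857, -0.1669, 0.3117]
tool_rot: [-3.14, 0.004, 0.808]
contact_force: [1.2, 0.2, -5.9]
opening: 0.0232
time: 28.4
tool_pos: [0.5882, -0.0203, 0.312]
tool_rot: [-3.132, 0.008, 0.806]
contact_force: [-0.0, 1.0, -5.4]
opening: 0.0233
time: 28.82
tool_pos: [0.5909, 0.1268, 0.3124]
tool_rot: [-3.125, 0.015, 0.806]
contact_force: [0.8, -0.2, -5.5]
opening: 0.023
```

```bash
python3 -m creep '[[[5,26,1,0,-0.6,0],[5,26,1,0,-0.6,0],[5,26,1,0,0,0],[5,24,1,0,0,0],[4,18,0,0,0,0]]]'; python3 -m creep '[[[2,8,0,0,0,0],[0,0,0,0,0,0],[0,0,0,0,0,0]]]'

```

```text
time: 29.23
tool_pos: [0.6125, 0.2553, 0.3113]
tool_rot: [-3.135, 0.007, 0.808]
contact_force: [-0.7, 0.7, -5.9]
opening: 0.0232
time: 29.48
tool_pos: [0.6136, 0.2674, 0.3077]
tool_rot: [-3.132, 0.011, 0.814]
contact_force: [0.1, 0.4, -6.0]
opening: 0.0233
```

```bash
python3 -m creep '[[[4,1,0,0.1,-0.8,0],[0,0,-6,0,0,0],[0,0,-5,0,0,0],[0,0,0,0,0,0],[0,0,0,0,0,0]]]'; python3 - <<'E'
from h import *
s=robot.observe();im=viewer.read_camera('wrist');print(s['tool_pos'],s['tool_rot'])
t=viewer.read_camera('scene')
a=cv2.resize(im[60:360,150:470],None,fx=1.25,fy=1.25);b=cv2.resize(t[190:380,260:460],(400,375))
cv2.imwrite('pics/w6.png',np.hstack([a,b]))
E
```

```text
time: 29.9
tool_pos: [0.6181, 0.2633, 0.2943]
tool_rot: [-3.141, 0.003, 0.809]
contact_force: [0.3, 0.7, -5.4]
opening: 0.0233
[0.61813781 0.26326235 0.29433807] [-3.14099998  0.00335722  0.80854985]
```

View pics/w6.png

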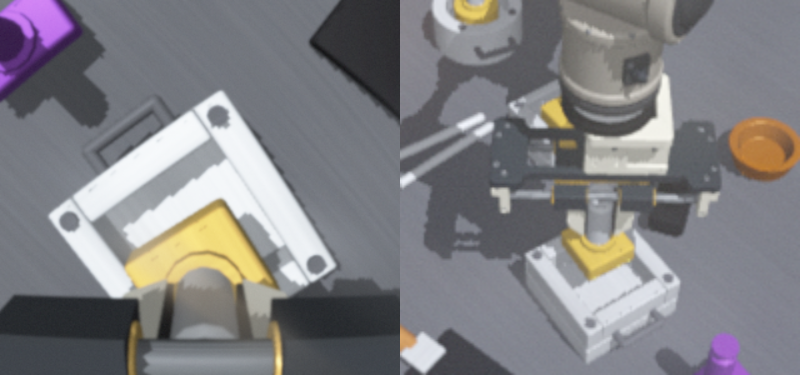

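The square head is parallel with its cavity and needs about 6 mm in +y before it goes down.

```bash
python3 -m creep '[[[0,6,0,0,-0.1,0],[0,0,0,0,0,0],[0,0,0,0,0,0]]]'

```

```text
time: 30.25
tool_pos: [0.6183, 0.2697, 0.2952]
tool_rot: [3.14, 0.001, 0.808]
contact_force: [-0.2, -1.0, -5.9]
opening: 0.0232
```

```bash
python3 -m creep '[[[0,0,-8,0,0,0],[0,0,-10,0,0,0],[0,0,-8,0,0,0],[0,0,-4,0,0,0],[0,0,0,0,0,0]]]'; python3 -m creep '[[[0,0,0,0,0,0],[0,0,-2,0,0,0],[0,0,0,0,0,0]]]'; python3 -m creep '[[[0,0,-2,0,0,0],[0,0,0,0,0,0]]]'

```

```text
time: 30.67
tool_pos: [0.6179, 0.2703, 0.2619]
tool_rot: [3.14, 0.001, 0.809]
contact_force: [0.5, 0.0, -5.6]
opening: 0.0231
time: 30.92
tool_pos: [0.6178, 0.2702, 0.2586]
tool_rot: [3.141, 0.002, 0.809]
contact_force: [-0.3, -0.5, -5.4]
opening: 0.0232
time: 31.08
tool_pos: [0.6181, 0.2702, 0.2583]
tool_rot: [3.14, 0.0, 0.809]
contact_force: [0.7, 0.0, -5.2]
opening: 0.0234
```

On the floor, or very nearly. Two more small pushes will confirm it, then I'll release and rise.

```bash
python3 -m creep '[[[0,0,-2,0,0,0],[0,0,0,0,0,0]]]';python3 -m creep '[[[0,0,-2,0,0.1,0],[0,0,0,0,0,0]]]'; python3 -m creep '[[[0,0,0,0,0,0],[0,0,0,0,0,0],[0,0,0,0,0,0],[0,0,0,0,0,0],[0,0,0,0,0,0]]]' -1; python3 -m creep '[[[0,0,0,0,0,0],[0,0,0,0,0,0],[0,0,0,0,0,0],[0,0,0,0,0,0],[0,0,0,0,0,0]]]';  python3 -m creep '[[[0,0,20,0,0,0],[0,0,30,0,0,0],[0,0,30,0,0,0],[0,0,25,0,0,0],[0,0,20,0,0,0]]]'

```

```text
time: 31.25
tool_pos: [0.6184, 0.2704, 0.2581]
tool_rot: [3.139, -0.002, 0.809]
contact_force: [-1.1, -0.2, -5.0]
opening: 0.0233
time: 31.42
tool_pos: [0.6187, 0.2705, 0.258]
tool_rot: [3.138, -0.004, 0.809]
contact_force: [0.3, -0.1, -6.4]
opening: 0.0231
time: 31.83
tool_pos: [0.6197, 0.2707, 0.2597]
tool_rot: [3.136, -0.009, 0.809]
contact_force: [-0.5, -0.2, 0.4]
opening: 0.052
time: 32.25
tool_pos: [0.6198, 0.2707, 0.26]
tool_rot: [3.135, -0.009, 0.809]
contact_force: [0.5, 0.1, 0.2]
opening: 0.0852
time: 32.67
tool_pos: [0.6179, 0.27, 0.3819]
tool_rot: [-3.14, 0.004, 0.809]
contact_force: [0.8, 0.8, -0.0]
opening: 0.0918
```

```bash
python3 -m creep '[[[-10,-20,4,0,0,0],[-18,-34,4,0,0,0],[-18,-34,4,0,0,0],[-18,-34,4,0,0,0],[-18,-34,4,0,0,0]]]'; python3 -m creep '[[[-18,-34,2,0,0,0],[-18,-34,2,0,0,0],[-18,-34,2,0,0,0],[-18,-34,2,0,0,0],[-18,-34,2,0,0,0]]]'; python3 -m creep '[[[-12,-34,2,0,0,0],[-10,-34,2,0,0,0],[-10,-34,2,0,0,0],[-5,-20,0,0,0,0],[0,0,0,0,0,0]]]'
python3 - <<'E'
from h import *
im=viewer.read_camera('top');s=viewer.read_camera('scene')
cv2.imwrite('pics/f.png',np.vstack([cv2.resize(im[165:315,150:440],(580,300),interpolation=cv2.INTER_CUBIC),cv2.resize(s[150:380,250:480],(300,300))if 0 else cv2.resize(s[150:380,180:600],(580,300))]))
hsv=cv2.cvtColor(im,cv2.COLOR_BGR2HSV);gold=cv2.inRange(hsv,(18,90,90),(35,255,255))
for n,p in dict(sqmould=(235,207),obmould=(311,263),rdmould=(402,279)).items():
    roi=np.zeros(gold.shape,np.uint8);cv2.circle(roi,p,38,255,-1)
    g=np.argwhere(gold&roi)[:,::-1];print(n,'gold',len(g),rect(cast('top',g,.055)))
E
```

```text
time: 33.08
tool_pos: [0.534, 0.1156, 0.4076]
tool_rot: [3.137, -0.008, 0.818]
contact_force: [0.1, -1.1, 0.1]
opening: 0.0917
time: 33.5
tool_pos: [0.4374, -0.0606, 0.4195]
tool_rot: [3.133, -0.011, 0.821]
contact_force: [0.0, -1.4, 0.1]
opening: 0.0915
time: 33.92
tool_pos: [0.3934, -0.1919, 0.4281]
tool_rot: [3.127, -0.009, 0.816]
contact_force: [1.1, 0.2, 0.4]
opening: 0.0919
sqmould gold 333 (array([617.8, 267.7]), array([52.7, 51. ]), 78.3)
obmould gold 353 (array([485.9,  91.4]), array([37.3, 66.7]), 84.2)
rdmould gold 322 (array([ 458.7, -113.7]), array([50. , 52.5]), 1.1)
```

View pics/f.png

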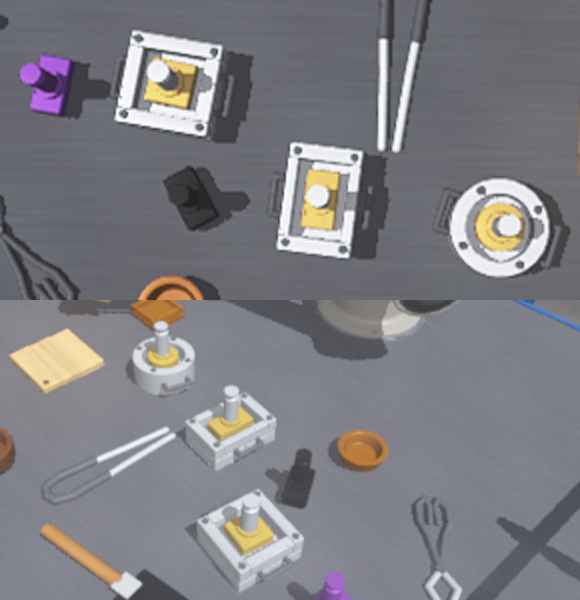

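All three plungers stand upright, centred and aligned in their own moulds. The jacks and both dishes look undisturbed. Handing in.

```bash
python3 -c "
from cell import robot
print(robot.hand_in())"
```

```text
the job is handed in; nothing more can be done
None
```

All three plungers are in their own moulds and the job is handed in; the arm's last move ended at about 34 s of the 109 s. I stood the square plunger on the board, moved the round one to the round mould, the oblong one to the oblong mould, and then the square one to the square mould.

| Plunger | Offset from cavity centre | Angle to cavity sides |
|---|---|---|
| Round | about 1 mm | not needed |
| Oblong | about 1 mm | about 0.5° |
| Square | about 3 mm | about 3° |

- **Position:** the offsets and angles come from the last top picture. Limits are 16 mm and 0.3 rad (17°).
- **Height and uprightness:** the moulds' head tops fitted in the plane of the block tops, and each lowering stopped at its expected height, so the undersides should be on the floors. I judged upright by eye in the last top and scene pictures.
- **Dishes, jacks and look-alikes:** they appear unmoved in the pictures, but I did not measure them.
- **Checks that disagreed:** one corner-based estimate of the oblong head's centre was several millimetres off. I set it aside for the top-view and shank readings. The vertical force was noisy during lowering, so I relied mainly on the height no longer changing.

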